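# Shut the drilling jig and hold it shut with its pin

## Robot

A 6-joint arm with a two-finger parallel gripper is mounted at the origin on the work surface. World frame = base frame: x ahead of the robot, y to its left, z up, the work surface at z = 0. Lengths are in m, angles in degrees, forces in N, time in s.
With the tool pointing down it reaches from about 0.275 to 0.725 m from the base axis. Payload 5.6 kg.
Tool frame: the origin (TCP) lies at the very end of the fingers, on their centre line; the grasp point (between the pads) lies 19 mm behind it; z points along the fingers, y is the direction in which the jaws open and shut (so a half turn about z gives the same grasp; the last joint's range is limited). The gripper opens to 85 mm and grips with 20 to 120 N. Pads are 22 mm wide; open, the fingers measure 114 mm over their backs; the gripper's body (76 mm by 85 mm) begins 54 mm behind the grasp point. The pads swing forward as they close: fully open they stand 13 mm farther back than shut.
Start: joints at [81.165, 14.616, 6.199, 0, -81.583, -16.306], TCP at [0.234, 0.498, 0.231] pointing down, gripper open.
Joint ranges: [-168.99, 168.99], [-69.2, 112.95], [-62.41, 85.93], [-164.36, 98.24], [-168.68, -3.75], [-174.98, 174.98]. Speed limits (degrees/s): [147.25, 147.25, 180, 180, 180, 180].

## Interface

Orientations are given as a 3x3 rotation matrix whose columns are the frame's x, y, z axes.
In Python, from rig import bot, imaging, models gives the robot as it stands.
- The arm moves only by the tool move_arm, never from a script. Its argument "increments" is a list of rows, each an object of numbers: "tx", "ty", "tz": the shift along the tool's x, y, z in m; "twist": the turn about the tool's z in rad. A call has 1 to 12 rows; each row is the pose to reach, as a shift and turn from the pose measured when the call began, along the tool's axes at that moment; what a row does not reach only later rows make up. A row lasts 1/12 s, in which the tool goes at most 41.7 mm and 7.16 degrees, less where a joint would pass 70% of its speed; a pose out of reach is approached as far as the arm can. A call with a gripper value outside its range is refused whole. "jaw" is the opening, from 0 (shut) to 1 (fully open), set as the call begins (left out, the last holds). The fingers move at their own pace and stop on an object; "force" is the grip in N (left out, the last holds). Time passes only in rows, so rows that repeat a pose let the fingers close. It gives the time, the measured TCP pose, the force and the opening at its end, in the units of the state.
- bot.get_obs(): the state, without advancing time (a new reading comes with each control period).
- imaging.read_camera(name): name is "scene" or "top" or "wrist"; returns a dict with "frame" (480x640x3 uint8, blue, green, red), "range_z" (480x640 float32, m along the optical axis (not along the pixel's ray), 0 where there is no reading), "K" (3x3 intrinsics, pixels), "extrinsics" (4x4, takes a point from world to camera coordinates); the wrist camera has in their place "mount" (4x4, takes a point from camera to tool coordinates, whose origin is the TCP and whose axes are the flange's). Camera axes: x right, y down, z forward; pixel columns grow to the right and rows downward; lengths in m; the calibration is good to about 2 mm. The wrist camera is an equidistant fisheye: a pixel r from the principal point sees the ray r / f radians off the axis. A picture is of the moment at which its call begins: read the wrist's pose just before it.
- bot.sign_off(): hands the job in, once; it reports no verdict.
Trained networks look in a picture, given as the dict that the camera call returned (one of the last four; its "shot" number tells which), for a name from the list of things; names that differ only in an ending like _2 or _b are one class to them, and where a whole thing is asked for, a point or a joint stands for the part that bears it (a point fixed in the world has none). Each returns a list of dicts, best first, with "p" (0 to 1); they miss things now and then, are a little off and sometimes report something else, mostly with a low value. They report only what shows in the picture. A call takes as long as a camera call. They do not tell look-alikes from the thing itself.
- models.trace(name, picture): "region" (480x640 bool, what is visible of it) and "rect" ([centre column, centre row, width, height] in pixels, round what is visible of it).
The state is a dict: "t": time; "joint_positions": joint angles; "joint_vel": joint speeds; "effort": joint torques, N m; "tool_pos": TCP position; "ee_rot": TCP orientation; "contact_force": force on the tool from outside, world axes, zero at the start; "ft_torque": the same for the moment, N m; "opening": finger opening in m.
Only numpy, scipy, OpenCV 4.12 (cv2) and the standard library are available. Lean on these libraries where they do the work, as an engineer would, in place of code of your own. Each camera call takes 0.05 s, during which the arm holds its last target.

## Task

Swing the blue lid of the wooden jig down over the blank, then take the red-handled pin from the rack and push it through the lid's hole into the hole of the block below. Press the pin down until its collar bears on the lid and the lid is fully shut against the spring under the blank, and finish like that: keep your hand on the pin, still pressing it down (let nothing go). Leave everything else on the bench where it is.

Things in the scene. Friction and masses are not known exactly. Their poses are not given: they have to be found in the camera images.
- jig: Clamshell jig fixed to the bench: plywood base 200 (x) x 250 (y) x 12 mm, brown hinge block along its +y side, brown 70 x 70 mm pin block (top 50 mm above the bench) on its -y side, between them a fenced nest (fences 34 mm high). Origin: centre of the base's underside, on the bench; z up; the hinge line runs along x. Yaw within 20 degrees.
- lid (a joint): Blue lid's angle, rad: 0 = shut (level), grows as it opens up and away to the jig's +y; starts 1.5 to 1.95, stop at 2.1. Stiff hinge: it stays put when steeper than about 0.9 rad; lower it sinks slowly by its weight and rests on the blank a little ajar (0.02 to 0.06 rad, hole up to 10 mm high). 5 to 10 N down at the hole closes it to 0, a hard stop; released, it springs ajar.
- lid_hinge (a point): Point on the hinge line, in the middle of the lid's length; 50 mm above the bench, jig frame (0, 90, 50) mm. Its axes are the lid's: x along the hinge line, z normal to the lid (up when shut), -y from the hinge to the lid's free end.
- lid_hole (a point): Centre of the lid's 16 mm through hole, at the lid's upper (outer) face, 165 mm from the hinge line; lid 12 mm thick, underside in the hinge line's plane. With the lid shut it lies 62 mm above the bench, over base_hole. Axes as lid_hinge. The lid is a panel 160 mm long (along the hinge), 134 mm deep, then a tongue 64 mm wide that carries the hole and ends 218 mm from the hinge.
- lid_end (a point): Middle of the edge face at the tongue's free end (yellow stripe on top), 218 mm from the hinge, mid-thickness; axes as lid_hinge. A good place to push the lid.
- base_hole (a point): Centre of the mouth of the 16 mm hole in the top of the pin block, 50 mm above the bench, jig frame (0, -75, 50) mm; the hole is 40 mm deep, vertical. Axes as the jig.
- pin: Red-handled pin, loose, in one of the rack's three places (varies). Origin: on its axis at the collar's underside, z up to the handle. Below: steel shank 12 mm diameter, 48 mm long, last 14 mm tapering to 5 mm. Above: dark collar 32 mm diameter, 6 mm thick, then the red handle, cylinder 22 mm diameter, from 6 to 46 mm. 0.09 kg. In the rack the collar rests on its top, 58 mm above the bench.
- pin_tip (a point): Lower end of the pin's shank, 48 mm below its origin.
- blank: Light wooden block 78 x 48 x 34 mm lying in the jig's nest on a sprung pad, its top about 4 mm higher than the shut lid's underside. Origin: centre of its underside.
- nest (a point): Where the blank's underside centre lies with the pad up: 20 mm above the bench at the jig's centre. The pad gives about 4 mm as the lid is pressed shut.
- rack: Brown block fixed to the bench, 56 (x) x 200 (y) x 58 mm, with three holes in its top, 68 mm apart along its y, at y = -68, 0, 68 mm. Origin: centre of its underside.
- pin_green: Green-handled pin in the rack, shaped like the red one but with a 20 mm shank (too thick for the jig). Origin at its collar's underside. Leave it.
- pin_yellow: Yellow-handled pin in the rack, as the green one. Leave it.
- glue: White glue bottle, 54 mm diameter, 140 mm high, beyond the rack. Origin: centre of its foot. Leave it.
- jar: Amber jar, 64 mm diameter, 85 mm high, beyond the rack. Origin: centre of its foot. Leave it.
- sanding_block: Cork sanding block 50 x 100 x 28 mm near the robot. Leave it.
- driver: Screwdriver lying near the robot. Leave it.
- offcut: Wooden offcut 70 x 30 x 30 mm on the left. Leave it.
Not all that is in view belongs to the job. Leave any purple or white look-alike of the blank alone.

How it is judged (in metres and radians):
On the way, in this order (a step that is already met when the one before it is completed fails the run):
1. the lid is down on the blank, while the red pin is still out of the jig (value of joint lid below 0.09 rad and horizontal distance between pin_tip and base_hole above 0.03 m), for 0.2 s.
2. the red pin is through the lid's hole and in the block's hole (z of pin_tip in the frame of base_hole below -0.015 m and horizontal distance between pin_tip and base_hole below 0.006 m), for 0.1 s.
At the end, for the whole second after the job is handed in: Lid shut (0.012 rad); red pin in both holes (tip 30 mm deep, within 6 mm of the axis; collar within 6 mm of its seat; upright to 0.12 rad), still, pressing the lid with over 2.5 N, fingers on it (over 2.5 N); blank in its nest (12 mm) (value of joint lid below 0.012 rad and distance between pin and lid_hole below 0.006 m and z of pin_tip in the frame of base_hole below -0.03 m and horizontal distance between pin_tip and base_hole below 0.006 m and angle between pin's own z axis and vertical below 0.12 rad and contact force between pin and lid above 2.5 N and contact force between the fingers and pin above 2.5 N and linear speed of pin below 0.02 m/s and horizontal distance between blank and nest below 0.012 m); the arm keeps its last pose, push and grip.
It fails at once if another pin is taken out or moved (distance of any of pin_green, pin_yellow from where it was at the start of the episode above 0.03 m or angle between any of pin_green, pin_yellow's own z axis and vertical above 0.4 rad).
It fails at once if the glue bottle or the jar is moved or knocked over (distance of any of glue, jar from where it was at the start of the episode above 0.03 m or angle between any of glue, jar's own z axis and vertical above 0.4 rad).
It fails at once if the sanding block, screwdriver or offcut is pushed away (distance of any of sanding_block, driver, offcut from where it was at the start of the episode above 0.04 m).
It also fails if it takes over 51 s, if anything falls off the work surface, if the arm or the gripper's body presses on something with over 40 N, if the wrist force passes 120 N, or if a joint passes its speed limit or range.

## Working session

There is one attempt and no reset: what is moved stays moved. The work goes in short steps, Python scripts to look and compute and a tool call to move; the robot and the scene stay as the last step left them, time stands still between calls to the robot, and variables do not carry over. Pictures are saved under pics/ and viewed, and the job is handed in when it is done.

Besides the shell and the picture viewer there is one more tool, called after "Call:" as name([rows], argument=value, ...), one row to a line, values as JSON. move_arm: Moves the arm, as the interface text tells. Its arguments: {"type":"object","properties":{"increments":{"type":"array"},"jaw":{"type":"number"},"force":{"type":"number"}},"required":["increments"]}

```bash
mkdir -p pics; ls
python3 - <<'E'
from rig import bot, imaging, models
import cv2,numpy as np,pickle
o=bot.get_obs();print(o)
for n in ["scene","top","wrist"]:
    d=imaging.read_camera(n);cv2.imwrite(f"pics/{n}0.png",d["frame"]);pickle.dump(d,open(f"{n}0.pkl","wb"))
    print(n,d["K"],d.get("extrinsics",d.get("mount")))
    if n!="wrist":
      for k in ["jig","lid","pin","rack","blank","pin_green","pin_yellow"]:
        print(k,[(r["p"],r["rect"]) for r in models.trace(k,d)][:3])
E
```

```text
pics
{'t': 0.0, 'joint_positions': array([ 8.11651955e+01,  1.46534234e+01,  6.12969470e+00, -2.71533642e-02,
       -8.15817072e+01, -1.63071732e+01]), 'joint_vel': array([-0.00269206,  0.04687109, -0.00329565, -0.07390555,  0.08826897,
       -0.04724919]), 'effort': array([-2.53851313e-04, -3.86624944e+01,  2.37937438e+01,  5.36493033e+00,
       -6.19443730e-03,  1.36248926e-05]), 'tool_pos': array([0.23340442, 0.49747281, 0.23038568]), 'ee_rot': array([[ 9.05228129e-01, -4.24925261e-01, -7.45874034e-04],
       [-4.24925911e-01, -9.05226447e-01, -1.74634922e-03],
       [ 6.68829975e-05,  1.89778564e-03, -9.99998197e-01]]), 'contact_force': array([ 0.34229807, -0.17618853, -0.12682479]), 'ft_torque': array([ 0.03603279,  0.05202485, -0.01580981]), 'opening': 0.08531757705932777}
scene [[439.11034814   0.         320.34210107]
 [  0.         439.11034814 243.785561  ]
 [  0.           0.           1.        ]] [[ 0.64160253  0.76699237  0.00830055 -0.35889378]
 [ 0.662264   -0.54847093 -0.51047628 -0.30185638]
 [-0.3869788   0.33302003 -0.85985177  1.08930002]
 [ 0.          0.  
[... 1005 characters left out ...]
2, 29.5])]
rack [(0.59, [464.1, 234.1, 96.9, 47.3])]
blank [(0.94, [283.0, 236.4, 16.2, 37.2]), (0.79, [303.5, 157.5, 35.4, 32.6]), (0.76, [240.1, 328.6, 34.6, 38.7])]
pin_green [(0.65, [498.9, 241.6, 14.7, 13.1])]
pin_yellow [(0.69, [437.6, 225.1, 16.5, 14.2]), (0.35, [175.6, 274.1, 28.9, 12.9])]
wrist [[371.64829954   0.         316.95601655]
 [  0.         371.64829954 231.06563448]
 [  0.           0.           1.        ]] [[-8.85484204e-05 -9.50045711e-01 -3.12110782e-01  8.19248318e-02]
 [ 9.99999905e-01  4.91190842e-05 -4.33223699e-04  6.00436859e-04]
 [ 4.26912912e-04 -3.12110790e-01  9.50045616e-01 -1.41861164e-01]
 [ 0.00000000e+00  0.00000000e+00  0.00000000e+00  1.00000000e+00]]
```

View pics/scene0.png

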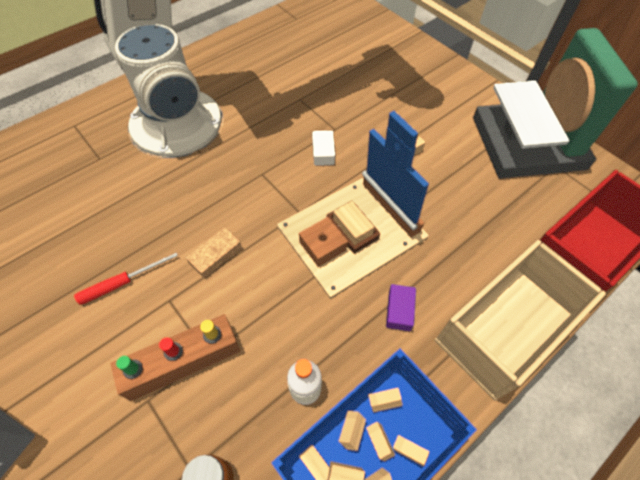

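View pics/top0.png

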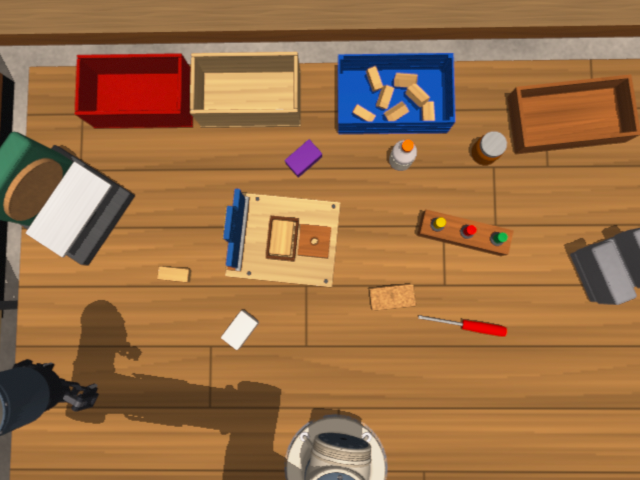

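The scene shows the lid at scene pixel (397,165), the pin block hole at (322,237), and the red pin in the middle rack place at (171,348). The green pin is at (130,368) and the yellow at (211,332). The blank is in the nest at (355,222). The look-alikes are purple (402,307) and white (324,147). Next I'll measure the poses.

```bash
cat > h.py <<'E'
import numpy as np,cv2,pickle
def cloud(d):
    K=d["K"];z=d["range_z"];v,u=np.mgrid[:480,:640]
    P=np.stack([(u-K[0,2])*z/K[0,0],(v-K[1,2])*z/K[1,1],z],-1)
    E=d["extrinsics"];return (P-E[:3,3])@E[:3,:3]
def proj(d,p):
    E=d["extrinsics"];c=E[:3,:3]@np.asarray(p)+E[:3,3];q=d["K"]@c;return q[:2]/q[2]
def ray(d,uv,h):
    K=d["K"];E=d["extrinsics"];R=E[:3,:3];o=-R.T@E[:3,3]
    r=R.T@np.array([(uv[0]-K[0,2])/K[0,0],(uv[1]-K[1,2])/K[1,1],1]);return o+r*(h-o[2])/r[2]
E
python3 - <<'E'
from h import *
for n in ["top","scene"]:
    d=pickle.load(open(n+"0.pkl","rb"));P=cloud(d);ok=d["range_z"]>0
    hsv=cv2.cvtColor(d["frame"],cv2.COLOR_BGR2HSV);H,S,V=hsv[...,0].astype(int),hsv[...,1],hsv[...,2]
    X,Y,Z=P[...,0],P[...,1],P[...,2]
    print(n,"bench",np.median(Z[ok&(abs(Z)<.02)]))
    roi=(X>.2)&(X<.65)&(Y>-.55)&(Y<.4)
    # pins: handle tops z~.104
    for c,m in dict(red=((H<5)|(H>175)),yel=(H>22)&(H<33),grn=(H>50)&(H<85)).items():
        m=m&(S>150)&(V>60)&ok&roi&(Z>.075)&(Z<.12)&(Y<-.1)
        t=m&(Z>np.percentile(Z[m],50)-.006) if m.any() else m
        print(c,m.sum(),P[m].mean(0).round(4), P[t].mean(0).round(4), (P[m].max(0)+P[m].min(0))[:2]/2)
    # rack top
    m=ok&(X>.3)&(X<.65)&(Y<-.12)&(Y>-.45)&(abs(Z-.058)<.006)
    r=cv2.minAreaRect(P[m][:,:2].astype(np.float32)*1000);print("rack",m.sum(),r)
    # pin block top + jig base
    m=ok&(X>.3)&(X<.65)&(Y<.08)&(Y>-.1)&(abs(Z-.05)<.006)
    print("block",m.sum(),cv2.minAreaRect(P[m][:,:2].astype(np.float32)*1000), Z[m].mean())
    m=ok&(X>.3)&(X<.65)&(Y<.3)&(Y>-.1)&(abs(Z-.012)<.004)&(S>0)
    m=cv2.morphologyEx(m.astype(np.uint8),cv2.MORPH_OPEN,np.ones((3,3)))>0
    print("base",m.sum(),cv2.minAreaRect(P[m][:,:2].astype(np.float32)*1000))
    m=ok&(H>100)&(H<125)&(S>150)&(X>.25)&(X<.65)&(Y<.4)&(Y>-.1)&(Z>.03)
    Q=P[m];print("lid",m.sum(),Q.min(0),Q.max(0));c=Q.mean(0);u,s,vt=np.linalg.svd(Q-c,full_matrices=False);print(c,vt,s)
    x0,y0,x1,y1=(210,180,350,295) if n=="top" else (270,100,440,300)
    cv2.imwrite(f"pics/{n}_jig.png",cv2.resize(d["frame"][y0:y1,x0:x1],None,fx=4 if n=="top" else 3,fy=4 if n=="top" else 3,interpolation=cv2.INTER_CUBIC))
E
```

```text
top bench 0.0014806473920322455
red 105 [ 0.5268 -0.2935  0.1002] [ 0.5277 -0.2954  0.1049] [ 0.52695769 -0.29501122]
yel 90 [ 0.5432 -0.2284  0.1023] [ 0.5438 -0.2293  0.1046] [ 0.54348474 -0.22970791]
grn 101 [ 0.5106 -0.3591  0.1011] [ 0.5111 -0.3607  0.1053] [ 0.51068097 -0.3611362 ]
rack 1775 ((527.7467651367188, -296.6082763671875), (200.64889526367188, 57.343326568603516), 75.89009857177734)
block 877 ((510.3147277832031, 45.50765609741211), (69.73133087158203, 70.61801147460938), 84.02276611328125) 0.050816245457038195
base 2849 ((517.7648315429688, 118.09956359863281), (245.5174560546875, 199.42047119140625), 83.96244049072266)
lid 934 [0.44957912 0.19244997 0.07741085] [0.60556474 0.21673157 0.27305979]
[0.52552093 0.20275752 0.18503043] [[-0.00841283  0.04680309 -0.99886871]
 [ 0.9943635  -0.10518673 -0.01330353]
 [-0.10569038 -0.9933505  -0.04565437]] [1.7157315  1.24767484 0.07448508]
scene bench 8.20423595370932e-05
red 215 [ 0.5326 -0.2956  0.0972] [ 0.5305 -0.2957  0.1027] [ 0.52993627 -0.29588726]
yel 159 [ 0.5473 -0.2303  0.0991] [ 0.5453 -0.2303  0.1033] [ 0.54571672 -0.23054029]
grn 126 [ 0.5167 -0.3606  0.0962] [ 0.5145 -0.3611  0.102 ] [ 0.51384123 -0.36108295]
rack 3183 ((528.04248046875, -295.87738037109375), (200.37472534179688, 58.02444839477539), 75.77626037597656)
block 1080 ((510.3988952636719, 46.350948333740234), (71.26860046386719, 72.13838958740234), 83.89190673828125) 0.04947277012463388
base 5666 ((518.6988525390625, 121.00801086425781), (251.28643798828125, 201.29295349121094), 83.94154357910156)
lid 2501 [0.45359922 0.19310264 0.06164936] [0.60756116 0.21752753 0.26946513]
[0.53382324 0.202914   0.16410603] [[-0.03904094 -0.05510707  0.9977169 ]
 [-0.99410083  0.10325478 -0.03319635]
 [-0.10118969 -0.99312721 -0.05881315]] [2.89914715 1.98100721 0.07520844]
```

View pics/top_jig.png

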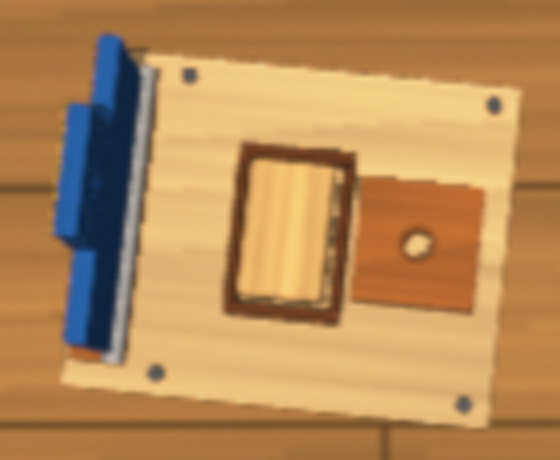

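View pics/scene_jig.png

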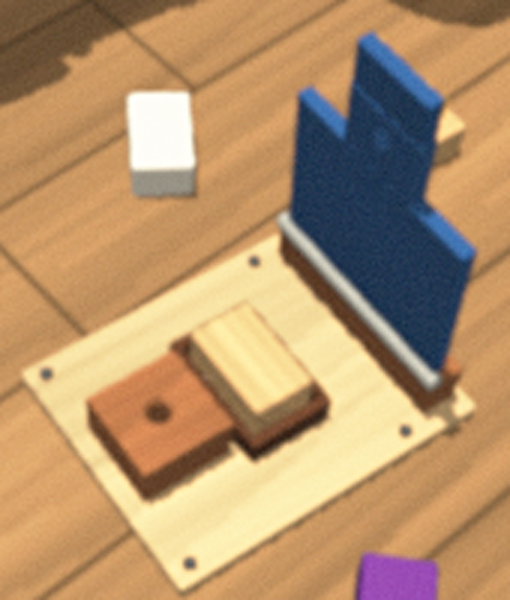

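Jig yaw comes out at −6.1°. The base hole is near (0.510, 0.046), and the lid is at about 1.52 rad with the hinge point near (0.528, 0.2095, 0.05). The red pin is near (0.528, −0.295). Candidates for the pin are red (171,348), green (130,368) and yellow (211,332), so red in the middle is the one. Next I'll check it in a close crop and move behind the lid.

Run:
```python
from h import *
d=pickle.load(open("scene0.pkl","rb"));cv2.imwrite("pics/rackcrop.png",cv2.resize(d["frame"][310:410,100:250],None,fx=4,fy=4,interpolation=cv2.INTER_CUBIC))
t=pickle.load(open("top0.pkl","rb"));print(ray(t,(314.25,241),.05), ray(d,(270+158/3,100+412/3),.05))
```

```text
[0.50925098 0.04379834 0.05      ] [0.51228956 0.04479958 0.05      ]
```

View pics/rackcrop.png

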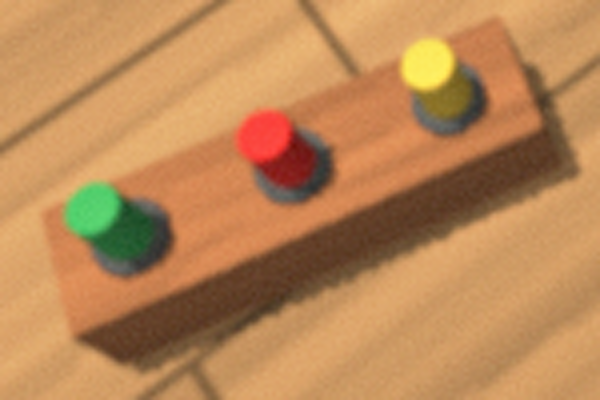

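Call:
move_arm([
  {"tx": 0.03,"ty": 0.007,"tz": -0.005,"twist": -0.04},
  {"tx": 0.065,"ty": 0.014,"tz": -0.01,"twist": -0.08},
  {"tx": 0.1,"ty": 0.022,"tz": -0.01,"twist": -0.12},
  {"tx": 0.135,"ty": 0.03,"tz": -0.01,"twist": -0.16},
  {"tx": 0.17,"ty": 0.038,"tz": -0.01,"twist": -0.2},
  {"tx": 0.205,"ty": 0.046,"tz": -0.01,"twist": -0.24},
  {"tx": 0.24,"ty": 0.054,"tz": -0.01,"twist": -0.28},
  {"tx": 0.275,"ty": 0.062,"tz": -0.01,"twist": -0.31},
  {"tx": 0.31,"ty": 0.07,"tz": -0.01,"twist": -0.332},
  {"tx": 0.345,"ty": 0.077,"tz": -0.01,"twist": -0.332},
  {"tx": 0.371,"ty": 0.083,"tz": -0.01,"twist": -0.332},
  {"tx": 0.371,"ty": 0.083,"tz": -0.01,"twist": -0.332},
], jaw=0, force=40)

```text
t: 1.85
tool_pos: [0.5372, 0.2618, 0.2405]
ee_rot: [[0.994, -0.111, -0.0], [-0.111, -0.994, -0.002], [-0.0, 0.002, -1.0]]
contact_force: [-1.1, 0.6, -1.1]
opening: 0.0
```

The crop confirms red in the middle at (285,160). Next I'll compute the arc for the lid push.

```bash
cat > arc.py <<'E'
import numpy as np,sys
from rig import bot
o=bot.get_obs();p=o["tool_pos"];R=o["ee_rot"]
H=np.array([.528,.2095,.05]);ey=np.array([.106,.9944,0])
r=float(sys.argv[1]);h=.013
for th in np.linspace(float(sys.argv[2]),float(sys.argv[3]),int(sys.argv[4])):
    c,s=np.cos(th),np.sin(th)
    T=H+ey*(-r*c+.012*s+h)+np.array([0,0,r*s+.012*c]);d=R.T@(T-p);print(round(th,3),d.round(3))
E
python3 arc.py .19 1.5 0.95 11
```

```text
1.5 [-0.003  0.041  0.   ]
1.445 [-0.003  0.052  0.001]
1.39 [-0.003  0.062  0.002]
1.335 [-0.003  0.073  0.003]
1.28 [-0.003  0.083  0.005]
1.225 [-0.003  0.093  0.008]
1.17 [-0.003  0.103  0.011]
1.115 [-0.003  0.113  0.015]
1.06 [-0.003  0.122  0.019]
1.005 [-0.003  0.132  0.024]
0.95 [-0.003  0.141  0.029]
```

Call:
move_arm([
  {"tx": -0.003,"ty": 0.015,"tz": 0.0},
  {"tx": -0.003,"ty": 0.03,"tz": 0.0},
  {"tx": -0.003,"ty": 0.041,"tz": 0.0},
  {"tx": -0.003,"ty": 0.052,"tz": 0.001},
  {"tx": -0.003,"ty": 0.062,"tz": 0.002},
  {"tx": -0.003,"ty": 0.073,"tz": 0.003},
  {"tx": -0.003,"ty": 0.083,"tz": 0.005},
  {"tx": -0.003,"ty": 0.093,"tz": 0.008},
  {"tx": -0.003,"ty": 0.103,"tz": 0.011},
  {"tx": -0.003,"ty": 0.113,"tz": 0.015},
  {"tx": -0.003,"ty": 0.122,"tz": 0.019},
  {"tx": -0.003,"ty": 0.132,"tz": 0.024},
])

```text
schema error: expected keys tx, ty, tz, twist
```

```bash
python3 arc.py .19 1.005 0.1 12
python3 - <<'E'
from h import *
from rig import imaging
d=imaging.read_camera("scene");cv2.imwrite("pics/scene1.png",d["frame"])
E
```

```text
1.005 [-0.003  0.132  0.024]
0.923 [-0.003  0.145  0.032]
0.84 [-0.003  0.158  0.041]
0.758 [-0.003  0.17   0.051]
0.676 [-0.003  0.181  0.063]
0.594 [-0.003  0.191  0.075]
0.511 [-0.003  0.2    0.087]
0.429 [-0.003  0.208  0.101]
0.347 [-0.003  0.214  0.115]
0.265 [-0.003  0.22   0.13 ]
0.182 [-0.002  0.224  0.145]
0.1 [-0.002  0.228  0.16 ]
```

View pics/scene1.png

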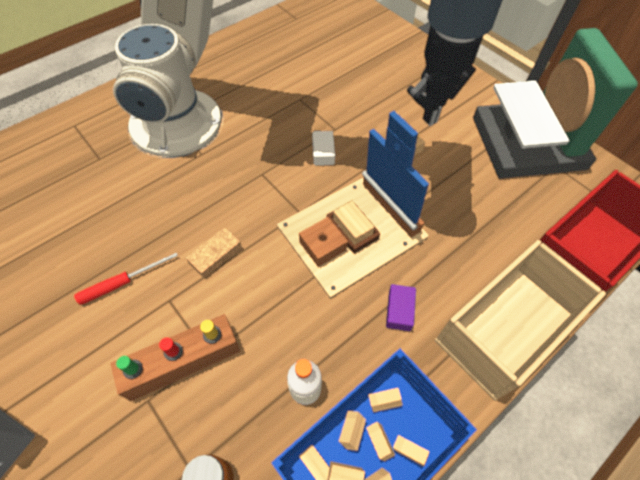

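The move call was refused because every row needs a twist. The picture shows the closed fingers at (430,115), behind the lid.

Call:
move_arm([
  {"tx": -0.003,"ty": 0.015,"tz": 0.0,"twist": 0},
  {"tx": -0.003,"ty": 0.03,"tz": 0.0,"twist": 0},
  {"tx": -0.003,"ty": 0.041,"tz": 0.0,"twist": 0},
  {"tx": -0.003,"ty": 0.052,"tz": 0.001,"twist": 0},
  {"tx": -0.003,"ty": 0.062,"tz": 0.002,"twist": 0},
  {"tx": -0.003,"ty": 0.073,"tz": 0.003,"twist": 0},
  {"tx": -0.003,"ty": 0.083,"tz": 0.005,"twist": 0},
  {"tx": -0.003,"ty": 0.093,"tz": 0.008,"twist": 0},
  {"tx": -0.003,"ty": 0.103,"tz": 0.011,"twist": 0},
  {"tx": -0.003,"ty": 0.113,"tz": 0.015,"twist": 0},
  {"tx": -0.003,"ty": 0.122,"tz": 0.019,"twist": 0},
  {"tx": -0.003,"ty": 0.132,"tz": 0.024,"twist": 0},
])

```text
t: 2.9
tool_pos: [0.5182, 0.1314, 0.2163]
ee_rot: [[0.994, -0.11, -0.001], [-0.11, -0.994, -0.001], [-0.0, 0.001, -1.0]]
contact_force: [0.5, 0.5, 1.4]
opening: 0.0003
```

```bash
python3 arc.py .19 1.005 0.08 13
python3 - <<'E'
from h import *
from rig import imaging
d=imaging.read_camera("scene");cv2.imwrite("pics/scene2.png",d["frame"])
E
```

```text
1.005 [ 0.001  0.    -0.001]
0.928 [0.002 0.013 0.007]
0.851 [0.002 0.025 0.016]
0.774 [0.002 0.036 0.025]
0.697 [0.002 0.046 0.035]
0.62 [0.002 0.056 0.046]
0.542 [0.002 0.065 0.058]
0.465 [0.002 0.073 0.07 ]
0.388 [0.002 0.08  0.083]
0.311 [0.002 0.085 0.097]
0.234 [0.002 0.09  0.111]
0.157 [0.002 0.094 0.125]
0.08 [0.002 0.097 0.139]
```

View pics/scene2.png

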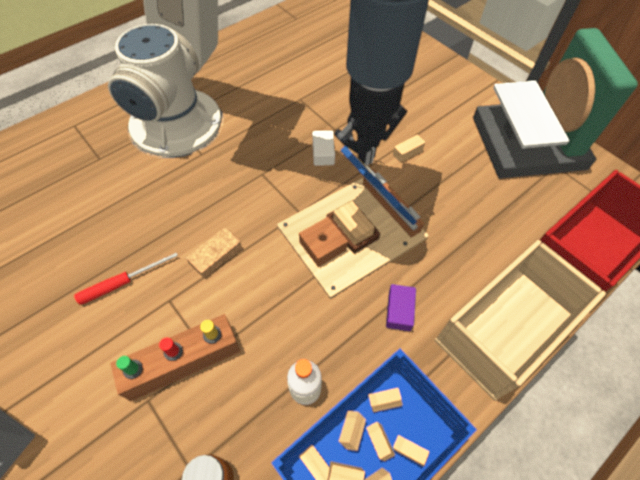

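The lid is moving: its edge now runs from (342,150) to (415,225), with the fingers behind it. I'll continue the arc.

Call:
move_arm([
  {"tx": 0.002,"ty": 0.013,"tz": 0.007,"twist": 0},
  {"tx": 0.002,"ty": 0.025,"tz": 0.016,"twist": 0},
  {"tx": 0.002,"ty": 0.036,"tz": 0.025,"twist": 0},
  {"tx": 0.002,"ty": 0.046,"tz": 0.035,"twist": 0},
  {"tx": 0.002,"ty": 0.056,"tz": 0.046,"twist": 0},
  {"tx": 0.002,"ty": 0.065,"tz": 0.058,"twist": 0},
  {"tx": 0.002,"ty": 0.073,"tz": 0.07,"twist": 0},
  {"tx": 0.002,"ty": 0.08,"tz": 0.083,"twist": 0},
  {"tx": 0.002,"ty": 0.085,"tz": 0.097,"twist": 0},
  {"tx": 0.002,"ty": 0.09,"tz": 0.111,"twist": 0},
  {"tx": 0.002,"ty": 0.094,"tz": 0.125,"twist": 0},
  {"tx": 0.002,"ty": 0.097,"tz": 0.139,"twist": 0},
])

```text
t: 3.95
tool_pos: [0.5076, 0.0323, 0.0754]
ee_rot: [[0.994, -0.112, -0.004], [-0.112, -0.994, -0.002], [-0.003, 0.003, -1.0]]
contact_force: [0.5, 0.9, 0.5]
opening: 0.0
```

Run:
```python
from h import *
from rig import imaging
d=imaging.read_camera("scene");cv2.imwrite("pics/scene3.png",d["frame"])
```

```text
(no output)
```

View pics/scene3.png

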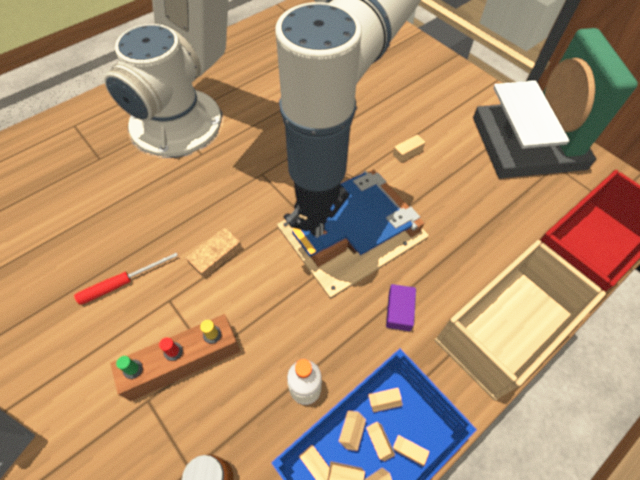

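The lid is almost flat, with its yellow stripe at (303,240). I'll press it slightly onto the blank and then lift away.

Call:
move_arm([
  {"tx": 0,"ty": 0,"tz": 0.003,"twist": 0},
  {"tx": 0,"ty": 0,"tz": 0.005,"twist": 0},
  {"tx": 0,"ty": 0,"tz": 0.005,"twist": 0},
  {"tx": 0,"ty": 0,"tz": 0.005,"twist": 0},
  {"tx": 0,"ty": 0,"tz": -0.02,"twist": 0},
  {"tx": 0,"ty": 0,"tz": -0.055,"twist": 0},
  {"tx": 0,"ty": 0.03,"tz": -0.08,"twist": 0},
  {"tx": 0,"ty": 0.07,"tz": -0.1,"twist": 0.03},
  {"tx": 0,"ty": 0.11,"tz": -0.11,"twist": 0.06},
  {"tx": 0,"ty": 0.15,"tz": -0.11,"twist": 0.1},
], jaw=0.55)

```text
t: 4.83
tool_pos: [0.4911, -0.1174, 0.1869]
ee_rot: [[0.978, -0.21, -0.002], [-0.21, -0.978, -0.004], [-0.001, 0.004, -1.0]]
contact_force: [1.8, -0.7, 0.1]
opening: 0.047
```

Run:
```python
from h import *
from rig import imaging,bot
o=bot.get_obs();print(o["t"],o["tool_pos"],o["opening"])
for n in ["scene","top","wrist"]:
    d=imaging.read_camera(n);cv2.imwrite(f"pics/{n}4.png",d["frame"]);pickle.dump(d,open(n+"4.pkl","wb"))
    if n=="wrist": continue
    P=cloud(d);ok=d["range_z"]>0
    hsv=cv2.cvtColor(d["frame"],cv2.COLOR_BGR2HSV);H,S,V=[hsv[...,i].astype(int) for i in range(3)]
    X,Y,Z=P[...,0],P[...,1],P[...,2]
    m=ok&(H>95)&(H<130)&(S>120)&(X>.4)&(X<.65)&(Y<.25)&(Y>-.06)&(Z>.03)&(Z<.12)
    Q=P[m];A=np.c_[Q[:,:2]-[.528,.2095],np.ones(len(Q))];c=np.linalg.lstsq(A,Q[:,2],rcond=None)[0];print(n,m.sum(),c,Q.min(0),Q.max(0))
    a,b=(270,100) if n=="scene" else (210,180)
    cv2.imwrite(f"pics/{n}4c.png",cv2.resize(d["frame"][b:b+200,a:a+170],None,fx=3,fy=3,interpolation=cv2.INTER_CUBIC))
```

```text
4.8333 [ 0.49113124 -0.11740307  0.18694547] 0.04699220599561889
scene 4463 [-0.0052127  -0.02273873  0.06185376] [0.43862934 0.00806695 0.05548154] [0.60633435 0.2065514  0.07011526]
top 800 [-0.00407406 -0.0189069   0.06328324] [0.4410317  0.12423189 0.05496445] [0.60494792 0.21013279 0.07079034]
```

View pics/scene4c.png

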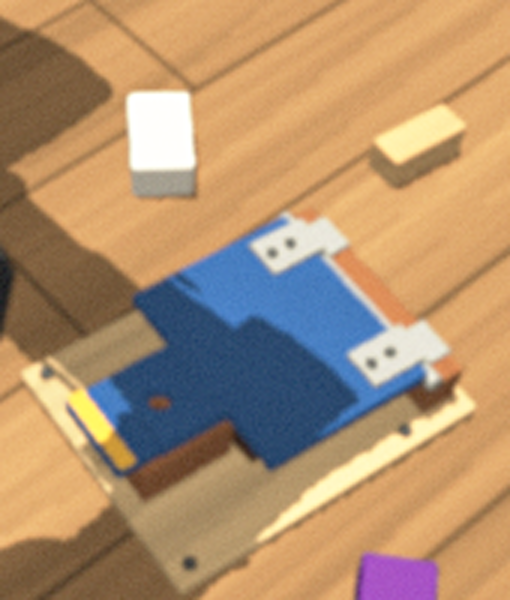

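View pics/top4c.png

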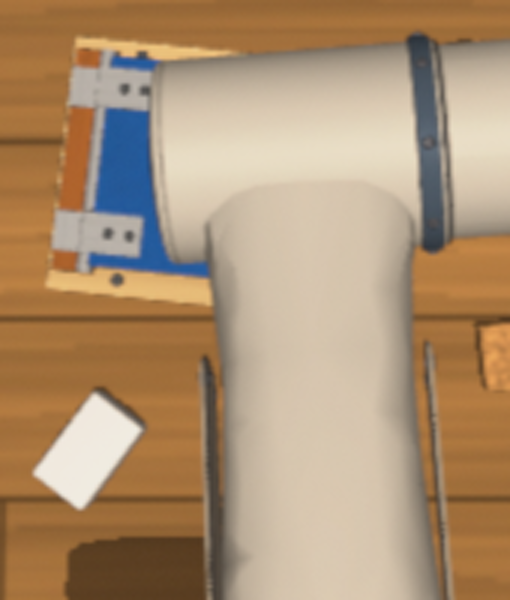

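View pics/wrist4.png

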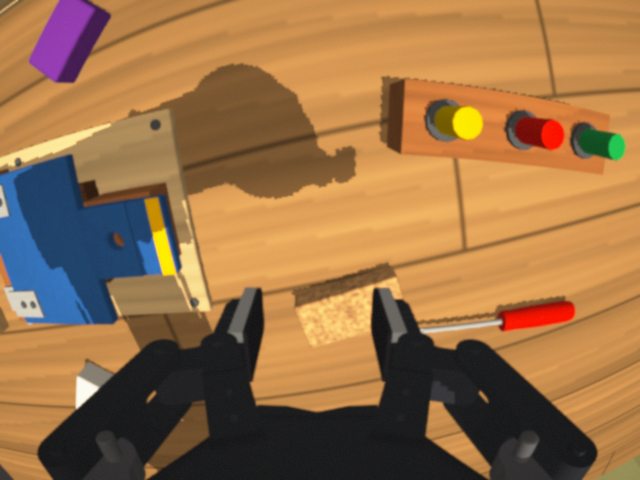

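The lid rests ajar at about 0.02 rad, with the yellow stripe at wrist pixel (158,235) and its hole at (118,240). The red pin is at wrist pixel (538,132). Next I'll go above it with the jaw opening along the rack, part open.

Call:
move_arm([
  {"tx": 0.012,"ty": 0.028,"tz": 0.0,"twist": 0.01},
  {"tx": 0.025,"ty": 0.057,"tz": 0.0,"twist": 0.02},
  {"tx": 0.037,"ty": 0.084,"tz": 0.0,"twist": 0.035},
  {"tx": 0.05,"ty": 0.112,"tz": 0.0,"twist": 0.035},
  {"tx": 0.062,"ty": 0.14,"tz": 0.01,"twist": 0.035},
  {"tx": 0.074,"ty": 0.167,"tz": 0.025,"twist": 0.035},
  {"tx": 0.074,"ty": 0.167,"tz": 0.04,"twist": 0.035},
  {"tx": 0.074,"ty": 0.167,"tz": 0.04,"twist": 0.035},
  {"tx": 0.074,"ty": 0.167,"tz": 0.04,"twist": 0.035},
], jaw=0.55)

```text
t: 5.73
tool_pos: [0.5252, -0.2967, 0.1437]
ee_rot: [[0.969, -0.249, -0.009], [-0.249, -0.969, -0.003], [-0.008, 0.005, -1.0]]
contact_force: [-0.6, -0.0, 1.1]
opening: 0.0471
```

Run:
```python
from h import *
from rig import imaging,bot
o=bot.get_obs();print(o["t"],o["tool_pos"],o["opening"]);p=o["tool_pos"];R=o["ee_rot"]
d=imaging.read_camera("wrist");f=d["frame"].copy()
K=d["K"];M=d["mount"]
def pw(P):
    c=M[:3,:3].T@(R.T@(np.array(P)-p)-M[:3,3]);th=np.arctan2(np.hypot(c[0],c[1]),c[2]);r=K[0,0]*th;n=np.hypot(c[0],c[1]);return K[0,2]+r*c[0]/n,K[1,2]+r*c[1]/n
for P in [(.528,-.296,.104),(.528,-.296,.064)]:
    u=pw(P);print(u);cv2.circle(f,(int(u[0]),int(u[1])),3,(255,255,0),-1)
u=pw(p+R[:,2]*.03);print("axis",u)
cv2.imwrite("pics/w5.png",f)
print([(r["p"],r["rect"]) for r in models.trace("pin",d)] if 0 else "")
print("delta tool",R.T@(np.array([.528,-.296,.072])-p))
```

```text
5.7333 [ 0.52522084 -0.29674131  0.14367919] 0.04711477156476889
(np.float64(312.39488963570966), np.float64(265.59269110891915))
(np.float64(312.8356775483522), np.float64(239.85992308185345))
axis (np.float64(315.33283683599603), np.float64(278.20057430299767))

delta tool [ 0.00311268 -0.00175261  0.07164788]
```

View pics/w5.png

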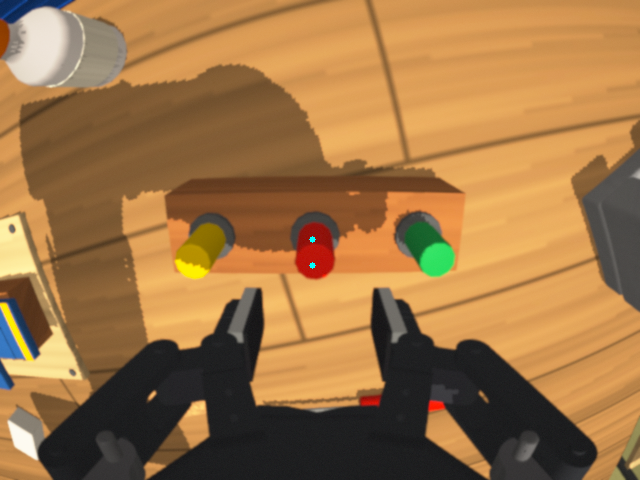

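The markers fall on the red handle at (313,265) and (313,240), so alignment is good. I'll descend and grip.

Call:
move_arm([
  {"tx": 0.003,"ty": -0.001,"tz": 0.01,"twist": 0},
  {"tx": 0.003,"ty": -0.001,"tz": 0.025,"twist": 0},
  {"tx": 0.003,"ty": -0.001,"tz": 0.04,"twist": 0},
  {"tx": 0.003,"ty": -0.001,"tz": 0.055,"twist": 0},
  {"tx": 0.003,"ty": -0.001,"tz": 0.066,"twist": 0},
  {"tx": 0.003,"ty": -0.001,"tz": 0.072,"twist": 0},
  {"tx": 0.003,"ty": -0.001,"tz": 0.072,"twist": 0},
  {"tx": 0.003,"ty": -0.001,"tz": 0.072,"twist": 0},
])

```text
t: 6.45
tool_pos: [0.5289, -0.2967, 0.0735]
ee_rot: [[0.969, -0.247, -0.007], [-0.247, -0.969, -0.004], [-0.005, 0.006, -1.0]]
contact_force: [0.0, 0.5, 0.6]
opening: 0.0466
```

Call:
move_arm([
  {"tx": 0,"ty": 0,"tz": 0,"twist": 0},
  {"tx": 0,"ty": 0,"tz": 0,"twist": 0},
  {"tx": 0,"ty": 0,"tz": 0,"twist": 0},
  {"tx": 0,"ty": 0,"tz": 0,"twist": 0},
  {"tx": 0,"ty": 0,"tz": 0,"twist": 0},
  {"tx": 0,"ty": 0,"tz": 0,"twist": 0},
  {"tx": 0,"ty": 0,"tz": 0,"twist": 0},
  {"tx": 0,"ty": 0,"tz": 0,"twist": 0},
], jaw=0, force=90)

```text
t: 7.12
tool_pos: [0.5298, -0.297, 0.075]
ee_rot: [[0.969, -0.247, -0.004], [-0.247, -0.969, -0.005], [-0.003, 0.006, -1.0]]
contact_force: [-0.6, 1.6, 6.3]
opening: 0.0192
```

Call:
move_arm([
  {"tx": 0,"ty": 0,"tz": -0.01,"twist": 0},
  {"tx": 0,"ty": 0,"tz": -0.025,"twist": 0},
  {"tx": 0,"ty": 0,"tz": -0.045,"twist": 0},
  {"tx": 0,"ty": 0,"tz": -0.065,"twist": 0},
  {"tx": 0,"ty": 0,"tz": -0.085,"twist": 0},
  {"tx": 0,"ty": 0,"tz": -0.105,"twist": 0},
  {"tx": 0,"ty": 0,"tz": -0.12,"twist": 0},
  {"tx": 0,"ty": 0,"tz": -0.125,"twist": 0},
  {"tx": 0,"ty": 0,"tz": -0.125,"twist": 0},
])

```text
t: 7.87
tool_pos: [0.5308, -0.2966, 0.2016]
ee_rot: [[0.969, -0.247, -0.001], [-0.247, -0.969, -0.006], [0.0, 0.006, -1.0]]
contact_force: [0.8, 0.7, -1.0]
opening: 0.0196
```

Run:
```python
from h import *
from rig import imaging,bot
o=bot.get_obs();print(o["t"],o["tool_pos"],o["opening"],o["contact_force"]);p=o["tool_pos"];R=o["ee_rot"]
d=imaging.read_camera("wrist");cv2.imwrite("pics/w6.png",d["frame"])
d=imaging.read_camera("scene");cv2.imwrite("pics/s6.png",d["frame"])
T=np.array([.5104,.0457,p[2]]);print("delta",R.T@(T-p))
```

```text
7.8667 [ 0.53083951 -0.29658626  0.20161526] 0.01962005634363993 [ 0.83079441  0.68990232 -1.04817149]
delta [-0.10446327 -0.32659003 -0.00200863]
```

View pics/w6.png

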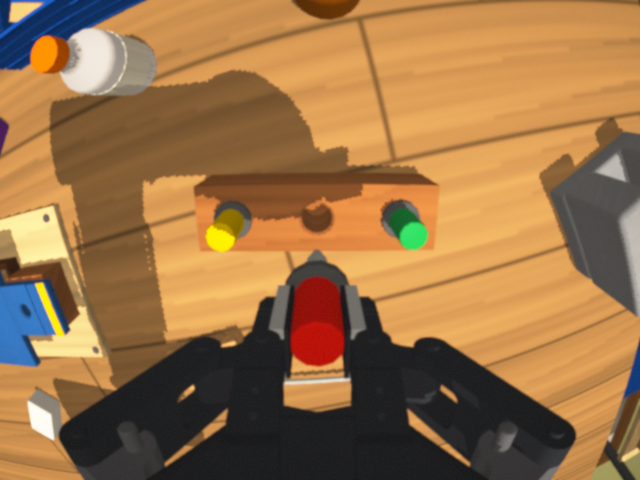

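View pics/s6.png

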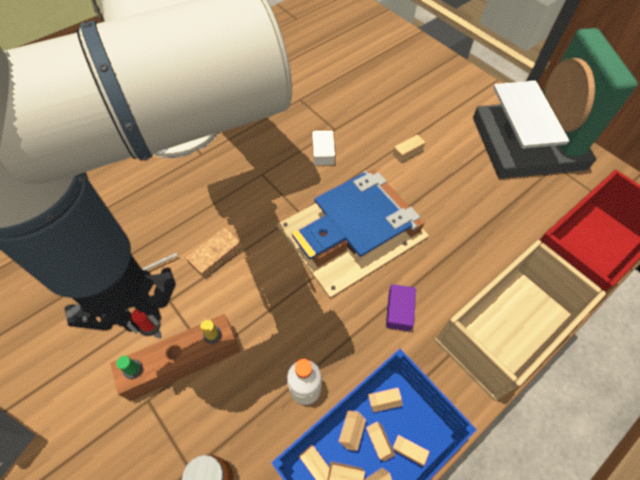

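The pin is held upright between the pads (collar at wrist (318,285), tip at (317,252)), and the rack's middle hole at (318,217) is empty. I'll refine the lid hole position and the pin's offset in the hand.

Run:
```python
from h import *
from scipy.optimize import least_squares
from rig import bot,imaging
o=bot.get_obs();p=o["tool_pos"];R=o["ee_rot"]
w=imaging.read_camera("wrist");K=w["K"];M=w["mount"]
def pt(P):
    c=M[:3,:3].T@(np.array(P)-M[:3,3]);n=np.hypot(c[0],c[1]);r=K[0,0]*np.arctan2(n,c[2]);return np.array([K[0,2]+r*c[0]/n,K[1,2]+r*c[1]/n])
for z in [(.065),(.017),(.011),(-.029)]: print(z,pt((0,0,z)),pt((-.005,0,z)),pt((.005,0,z)))
cv2.imwrite("pics/w6c.png",cv2.resize(w["frame"][230:380,240:400],None,fx=4,fy=4,interpolation=cv2.INTER_CUBIC))
d=imaging.read_camera("scene");cv2.imwrite("pics/s6c.png",cv2.resize(d["frame"][190:290,270:390],None,fx=6,fy=6,interpolation=cv2.INTER_CUBIC))
for P in [(.5104,.0457,.062+.0035),(.5104,.0457,.062)]: print("hole pred scene",proj(d,P))
```

```text
0.065 [315.58369899 253.05185692] [315.59534311 260.75565784] [315.57227354 245.21969932]
0.017 [315.21239016 289.81939369] [315.23349608 298.94698873] [315.19152254 280.45504432]
0.011 [315.15363256 295.70696998] [315.17657686 305.02895759] [315.13091313 286.12793677]
-0.029 [314.65796866 346.17680952] [314.70049959 356.74690152] [314.61520167 335.15242926]
hole pred scene [322.49737131 232.25495026]
hole pred scene [322.47483017 233.21459726]
```

View pics/w6c.png

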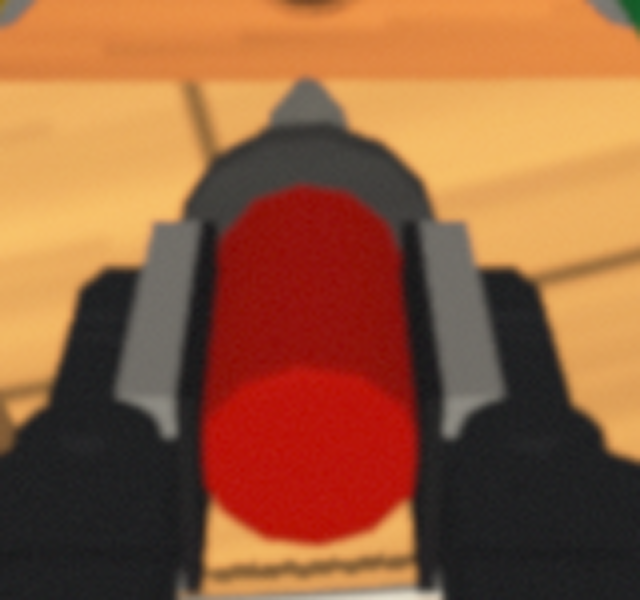

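View pics/s6c.png

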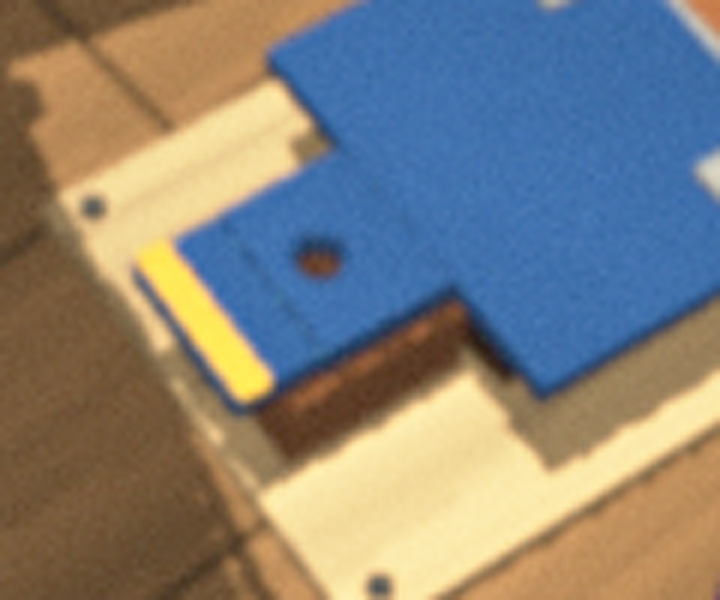

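The lid hole in the crop at (320,257) maps to scene (323.3,232.8), against a prediction of (322.5,232.3), so they agree within about 2 mm. The pin's offset in the hand is about 1 mm. Next I'll carry it above the hole.

Call:
move_arm([
  {"tx": -0.008,"ty": -0.025,"tz": 0,"twist": 0},
  {"tx": -0.018,"ty": -0.058,"tz": 0,"twist": 0},
  {"tx": -0.029,"ty": -0.092,"tz": 0,"twist": 0},
  {"tx": -0.04,"ty": -0.126,"tz": 0,"twist": 0},
  {"tx": -0.051,"ty": -0.16,"tz": 0,"twist": 0},
  {"tx": -0.062,"ty": -0.194,"tz": 0,"twist": 0},
  {"tx": -0.073,"ty": -0.228,"tz": 0,"twist": 0},
  {"tx": -0.084,"ty": -0.262,"tz": 0,"twist": 0},
  {"tx": -0.093,"ty": -0.294,"tz": 0.01,"twist": 0},
  {"tx": -0.1,"ty": -0.318,"tz": 0.025,"twist": 0},
  {"tx": -0.104,"ty": -0.327,"tz": 0.045,"twist": 0},
  {"tx": -0.104,"ty": -0.327,"tz": 0.05,"twist": 0},
])

```text
t: 9.07
tool_pos: [0.5068, 0.0482, 0.1434]
ee_rot: [[0.969, -0.245, -0.013], [-0.245, -0.97, -0.005], [-0.012, 0.008, -1.0]]
contact_force: [-0.9, -0.9, -1.5]
opening: 0.0197
```

Call:
move_arm([
  {"tx": 0,"ty": 0,"tz": 0,"twist": 0},
  {"tx": 0,"ty": 0,"tz": 0,"twist": 0},
  {"tx": 0,"ty": 0,"tz": 0,"twist": 0},
])

```text
t: 9.32
tool_pos: [0.5072, 0.0474, 0.1439]
ee_rot: [[0.969, -0.246, -0.012], [-0.246, -0.969, -0.005], [-0.011, 0.008, -1.0]]
contact_force: [0.3, -0.3, -1.0]
opening: 0.0199
```

Run:
```python
from h import *
from rig import bot,imaging
o=bot.get_obs();p=o["tool_pos"];R=o["ee_rot"];print(o["t"],p,o["opening"],R[:,2])
w=imaging.read_camera("wrist");cv2.imwrite("pics/w7.png",w["frame"])
d=imaging.read_camera("scene")
f=d["frame"].copy()
for P,c in [((.511,.046,.0655),(0,255,255)),(p+R@[0,0,.065],(0,255,0)),(p+R@[0,0,.017],(255,0,255))]:
    u=proj(d,P);print(u);f[int(round(u[1])),int(round(u[0]))]=c
cv2.imwrite("pics/s7c.png",cv2.resize(f[170:290,260:390],None,fx=6,fy=6,interpolation=cv2.INTER_NEAREST))
print(R.T@(np.array([.511,.046,p[2]])-p))
```

```text
9.3167 [0.50720903 0.04744    0.14387202] 0.01994372642671669 [-0.01248568 -0.00489156 -0.99991009]
[322.81523996 232.37335227]
[321.8084536 226.7693751]
[322.41312205 212.58347793]
[ 4.02832110e-03  4.64822162e-04 -4.02889830e-05]
```

View pics/s7c.png

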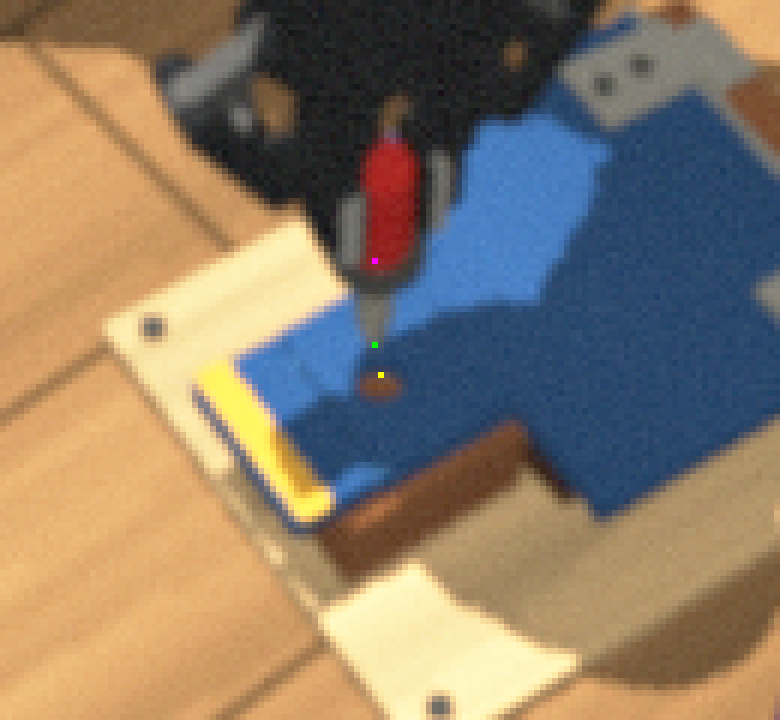

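View pics/w7.png

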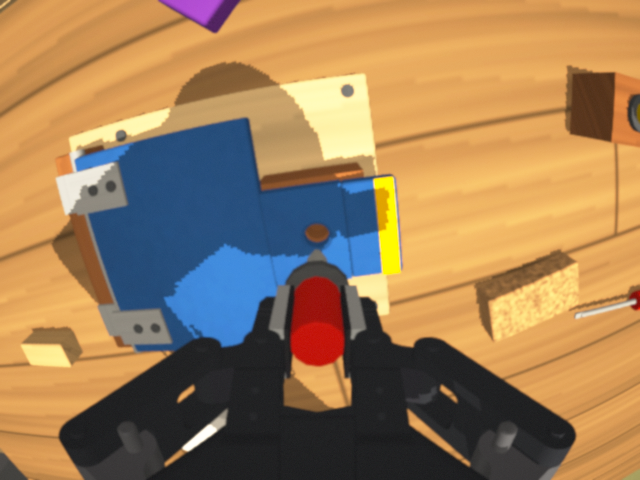

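The scene crop shows the tip at (372,345) and the hole at (380,386). In the wrist view the tip is at (317,252) and the hole at (317,232). I'll work out the shift from both pictures.

Run:
```python
from h import *
from rig import bot,imaging
o=bot.get_obs();p=o["tool_pos"];R=o["ee_rot"]
w=imaging.read_camera("wrist");K=w["K"];M=w["mount"]
cv2.imwrite("pics/w8c.png",cv2.resize(w["frame"][210:290,270:370],None,fx=7,fy=7,interpolation=cv2.INTER_CUBIC))
def ray_t(u,v,z):
    a=np.array([u-K[0,2],v-K[1,2]]);r=np.hypot(*a);th=r/K[0,0];c=np.array([*(np.sin(th)*a/r),np.cos(th)])
    v3=M[:3,:3]@c;return M[:3,3]+v3*(z-M[2,3])/v3[2]
for uv in [(317,232),(317,234)]: print("hole",ray_t(*uv,p[2]-.0655).round(4))
for uv in [(317,250),(317,252)]: print("tip",ray_t(*uv,.065).round(4))
z=w["range_z"];print("range near hole",z[225:245,300:335:5].round(3)[::4])
```

```text
hole [0.0087 0.0008 0.0788]
hole [0.0074 0.0008 0.0788]
tip [0.002  0.0008 0.065 ]
tip [0.0007 0.0008 0.065 ]
range near hole [[0.23  0.231 0.232 0.281 0.283 0.232 0.231]
 [0.232 0.233 0.265 0.271 0.272 0.266 0.231]
 [0.233 0.242 0.259 0.266 0.264 0.259 0.234]
 [0.234 0.237 0.254 0.256 0.256 0.253 0.235]
 [0.234 0.236 0.245 0.253 0.253 0.245 0.236]]
```

View pics/w8c.png

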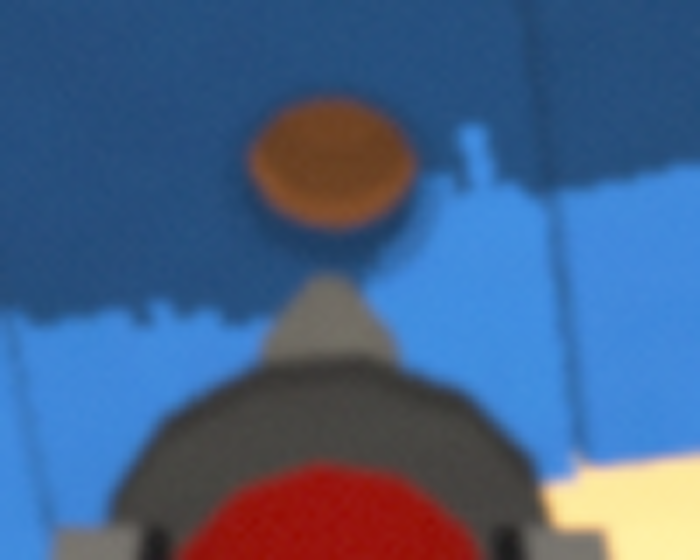

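Both views say the pin must go about 4–6 mm along tool x. I'll use 5 mm and then insert gently.

Call:
move_arm([
  {"tx": 0.003,"ty": 0.0,"tz": 0.0,"twist": 0},
  {"tx": 0.005,"ty": 0.0,"tz": 0.0,"twist": 0},
  {"tx": 0.005,"ty": 0.0,"tz": 0.0,"twist": 0},
  {"tx": 0.005,"ty": 0.0,"tz": 0.003,"twist": 0},
  {"tx": 0.005,"ty": 0.0,"tz": 0.007,"twist": 0},
  {"tx": 0.005,"ty": 0.0,"tz": 0.012,"twist": 0},
  {"tx": 0.005,"ty": 0.0,"tz": 0.016,"twist": 0},
  {"tx": 0.005,"ty": 0.0,"tz": 0.02,"twist": 0},
])

```text
t: 10.13
tool_pos: [0.5117, 0.0463, 0.1234]
ee_rot: [[0.969, -0.246, -0.012], [-0.246, -0.969, -0.004], [-0.011, 0.007, -1.0]]
contact_force: [0.6, -0.1, -0.5]
opening: 0.0196
```

Run:
```python
from h import *
from rig import bot,imaging
o=bot.get_obs();p=o["tool_pos"];R=o["ee_rot"];print(p,o["contact_force"],R.T@(np.array([.511,.046,p[2]])-p))
w=imaging.read_camera("wrist")
cv2.imwrite("pics/w9c.png",cv2.resize(w["frame"][200:300,260:370],None,fx=6,fy=6,interpolation=cv2.INTER_CUBIC))
d=imaging.read_camera("scene")
cv2.imwrite("pics/s9c.png",cv2.resize(d["frame"][190:270,280:370],None,fx=7,fy=7,interpolation=cv2.INTER_CUBIC))
```

```text
[0.51174078 0.04626753 0.12342324] [ 0.63819715 -0.06506668 -0.50511563] [-6.52179338e-04  4.41464115e-04  1.02271934e-05]
```

View pics/w9c.png

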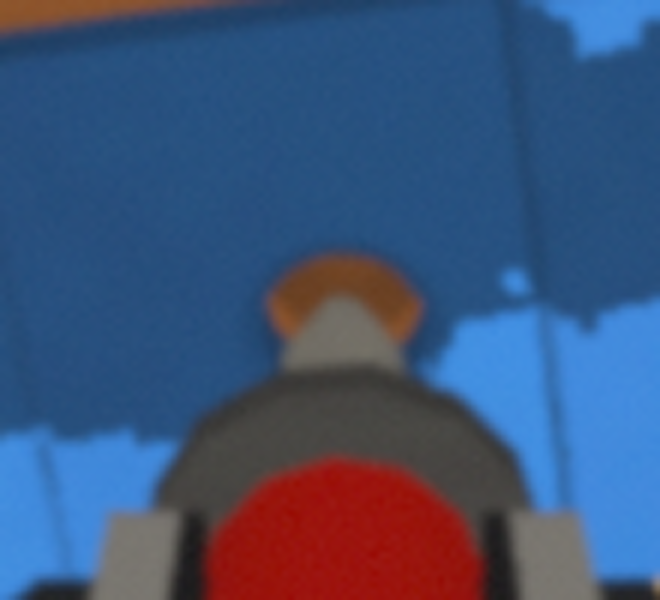

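View pics/s9c.png

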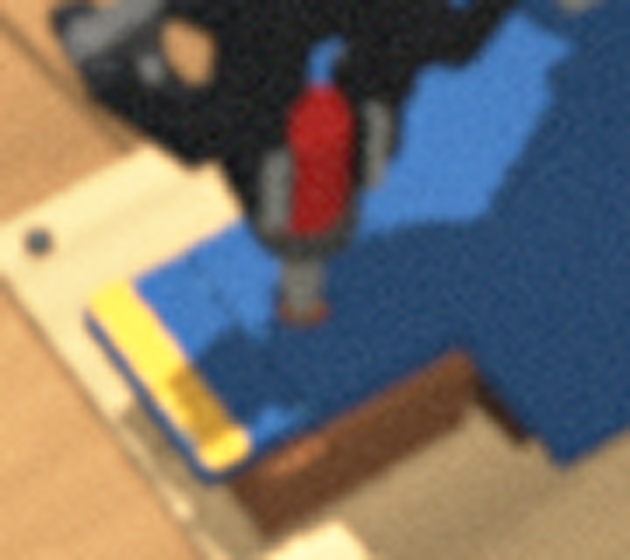

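In both views the tip enters the hole, at wrist crop (343,297) and scene crop (302,318), with no contact force. I'll keep going down.

Call:
move_arm([
  {"tx": 0.0,"ty": 0.0,"tz": 0.005,"twist": 0},
  {"tx": 0.0,"ty": 0.0,"tz": 0.01,"twist": 0},
  {"tx": 0.0,"ty": 0.0,"tz": 0.015,"twist": 0},
  {"tx": 0.0,"ty": 0.0,"tz": 0.02,"twist": 0},
  {"tx": 0.0,"ty": 0.0,"tz": 0.025,"twist": 0},
  {"tx": 0.0,"ty": 0.0,"tz": 0.03,"twist": 0},
  {"tx": 0.0,"ty": 0.0,"tz": 0.034,"twist": 0},
  {"tx": 0.0,"ty": 0.0,"tz": 0.034,"twist": 0},
])

```text
t: 10.9
tool_pos: [0.5106, 0.0459, 0.0882]
ee_rot: [[0.969, -0.246, -0.014], [-0.246, -0.969, -0.005], [-0.013, 0.008, -1.0]]
contact_force: [0.8, 0.4, -1.5]
opening: 0.0195
```

Call:
move_arm([
  {"tx": 0.0,"ty": 0.0,"tz": 0.004,"twist": 0},
  {"tx": 0.0,"ty": 0.0,"tz": 0.008,"twist": 0},
  {"tx": 0.0,"ty": 0.0,"tz": 0.01,"twist": 0},
  {"tx": 0.0,"ty": 0.0,"tz": 0.011,"twist": 0},
  {"tx": 0.0,"ty": 0.0,"tz": 0.011,"twist": 0},
  {"tx": 0.0,"ty": 0.0,"tz": 0.011,"twist": 0},
])

```text
t: 11.4
tool_pos: [0.511, 0.0457, 0.0789]
ee_rot: [[0.969, -0.245, -0.012], [-0.245, -0.969, -0.005], [-0.011, 0.008, -1.0]]
contact_force: [-4.6, -0.4, 11.3]
opening: 0.0197
```

Call:
move_arm([
  {"tx": 0.0,"ty": 0.0,"tz": 0.003,"twist": 0},
  {"tx": 0.0,"ty": 0.0,"tz": 0.004,"twist": 0},
  {"tx": 0.0,"ty": 0.0,"tz": 0.004,"twist": 0},
  {"tx": 0.0,"ty": 0.0,"tz": 0.004,"twist": 0},
  {"tx": 0.0,"ty": 0.0,"tz": 0.004,"twist": 0},
  {"tx": 0.0,"ty": 0.0,"tz": 0.004,"twist": 0},
], force=110)

```text
t: 11.9
tool_pos: [0.5112, 0.0456, 0.0788]
ee_rot: [[0.97, -0.244, -0.01], [-0.244, -0.97, -0.006], [-0.008, 0.008, -1.0]]
contact_force: [-13.3, 1.3, 27.9]
opening: 0.0194
```

Run:
```python
from h import *
from rig import imaging,bot
for n in ["wrist","scene"]:
    d=imaging.read_camera(n);cv2.imwrite(f"pics/{n}10.png",d["frame"])
P=cloud(d);ok=d["range_z"]>0
hsv=cv2.cvtColor(d["frame"],cv2.COLOR_BGR2HSV);H,S,V=[hsv[...,i].astype(int) for i in range(3)]
X,Y,Z=P[...,0],P[...,1],P[...,2]
m=ok&(H>95)&(H<130)&(S>120)&(X>.4)&(X<.65)&(Y<.25)&(Y>-.06)&(Z>.03)&(Z<.08)
Q=P[m];A=np.c_[Q[:,:2]-[.528,.2095],np.ones(len(Q))];print(m.sum(),np.linalg.lstsq(A,Q[:,2],rcond=None)[0])
cv2.imwrite("pics/s10c.png",cv2.resize(d["frame"][160:290,270:430],None,fx=4,fy=4,interpolation=cv2.INTER_CUBIC))
o=bot.get_obs();print(o["t"],o["contact_force"],o["tool_pos"],o["joint_vel"].round(2))
```

```text
3215 [-0.00374326  0.00226846  0.06176078]
12.0 [-12.53890005   1.96267226  27.10751402] [0.51122671 0.04556324 0.07880793] [-0.02 -0.01  0.08  0.05  0.03 -0.07]
```

View pics/s10c.png

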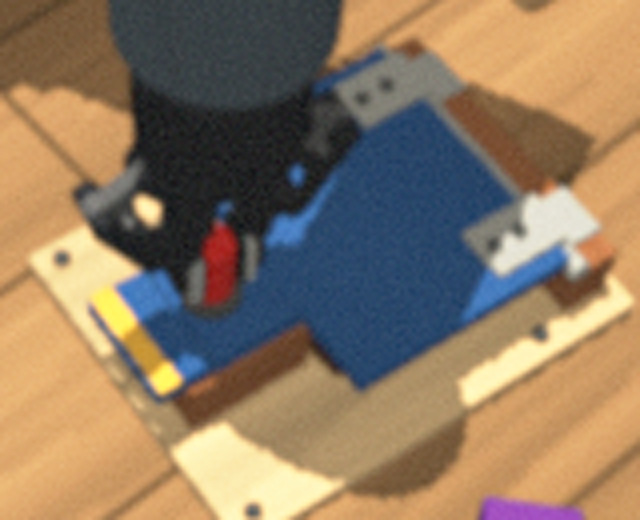

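View pics/wrist10.png

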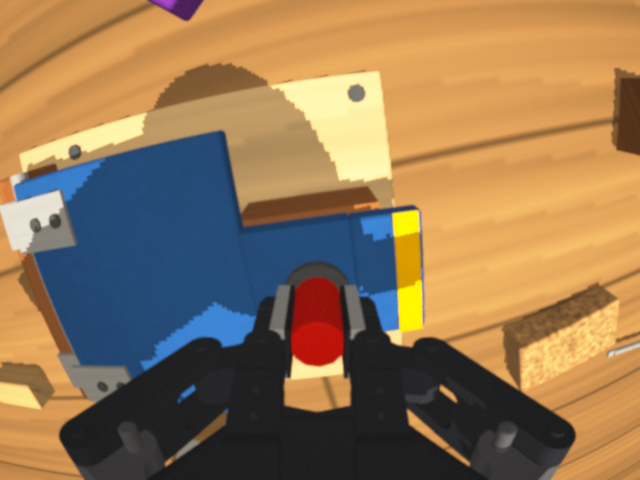

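The lid plane reads level, the collar sits on the lid at wrist (318,275), and z has stopped falling while the push rises to 27 N. I'll hand in now, still pressing and gripping.

Run:
```python
from rig import bot
print(bot.sign_off());o=bot.get_obs();print(o["t"],o["contact_force"],o["tool_pos"],o["opening"])
```

```text
the job is handed in; nothing more can be done
None
the job is handed in; nothing more can be done
```

The job is handed in with the lid shut, the red pin in both holes and the hand still gripping and pressing it; no verdict was given. I swung the lid down with the closed fingers until it rested ajar at about 0.02 rad. Then I took the red pin from the rack's middle place and pushed it through the lid's hole into the block.

**Last checks before hand-in, at 12.0 s of the 51 s allowed:**
- **Lid:** the fitted lid surface is level, within about 0.004 rad on both axes.
- **Pin depth:** the TCP is at z 0.0788 m, which puts the collar on the lid and the tip about 36 mm deep. Height did not change between 11 N and 28 N of push, so the lid is on its hard stop.
- **Push and grip:** about 27 N downward, with the grip force set to 110 N. The arm was standing still.

**What disagreed or went unchecked:**
- The wrist and scene cameras differed by 2–3 mm on where the hole was. I took a value between them, and the pin went in without contact force.
- There is a side force of about 12 N along −x, so the shank bears on the hole wall.
- The blank was hidden under the lid, so I could not check that it is still in its nest.
- The opening reads 19.5 mm on the 22 mm handle.
- One move call was refused for a missing key and moved nothing.

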